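# Swing the probe over the beaker and press it in

### The job

Push the swing arm of the probe stand round with a fingertip until the raised probe hangs over the middle of the beaker, then press the probe's cap down until the probe is fully down inside the beaker. Push and press only, gently: do not grip the arm or the probe, do not lower the probe anywhere else, and leave the beaker and the other vessels standing where they are.

Things in the scene. Friction and masses are not known exactly. Their poses are not given: they have to be found in the camera images.
- probe_stand: the probe stand with its arm and probe; origin on the post axis at worktop height, its -x is where the arm points at joint value 0. Fixed to the worktop; fingers pushing or pressing on any of it should stay under 35 N
- post_axis (a point): point on the upright pivot axis of the probe stand, 140 mm above the worktop. The stand is fixed to the worktop: a grey base plate 130 x 100 x 14 mm with a steel post 16 mm across. On the post turns a black hub (38 mm across, its top 156 mm above the worktop, nothing higher there), from which a level aluminium arm goes out
- swing_arm (a joint): angle of the swing arm about the post, rad, -1.4 to 1.4; 0 = the arm points along the stand's own -x (towards the robot, within about 0.2 rad), growing counter-clockwise seen from above (arm swings to the robot's right). Stiff friction hinge: about 0.22 N m turns it (2.5 N at 90 mm from the post), and it stays where it is left
- bar_mid (a point): point on the arm's middle line, 100 mm out from the post axis, 140 mm above the worktop. The arm is a straight bar 12 mm wide, 18 mm tall (131 to 149 mm above the worktop) from the hub to a black clamp (28 mm across, 127 to 153 mm up) centred on the probe, 190 mm from the post axis. The bar is free to push on either side from 25 to 160 mm out
- probe_tip (a point): centre of the lower tip of the probe, a grey upright rod 12 mm across with a black cap, held by friction in the clamp at the arm's end. Raised, the tip is 92 mm above the worktop, above all four vessels
- probe_cap (a point): centre of the flat top of the probe's black cap (32 mm across, 16 mm high), straight above the tip; 226 mm above the worktop when raised, 171 mm when fully down
- probe (a joint): how far the probe has been pressed down, m: 0 raised (start), 0.055 fully down at its stop (tip 37 mm above the worktop). About 3 N moves it; it has no spring and stays where it is left
- beaker_1: the beaker: clear, open, straight-walled, 54 mm across and 70 mm tall, loose; origin at the centre of its underside. It stands on the circle that the probe tip follows, to within about 8 mm, at one of four places in the arm's sweep
- mortar_1: white bowl-shaped mortar, 59 mm across the rim, 28 mm tall, loose, at another of the four places; origin at the centre of its underside
- white_jar_2: white jar with a screw lid, 44 mm across, 61 mm tall, loose, at another of the four places; origin at the centre of its underside
- dropper_bottle_2: small brown bottle with a black cap, 42 mm across, 78 mm tall, loose, at another of the four places; origin at the centre of its underside

How it is judged:
On the way, in this order (a step that is already met when the one before it is completed fails the run):
1. the raised probe hangs over the beaker, within 15 mm of its middle (horizontal distance between probe_tip and beaker_1 below 0.015 m and value of joint probe below 0.01 m), for 0.2 s.
2. the probe is pressed down inside the beaker (horizontal distance between probe_tip and beaker_1 below 0.018 m and value of joint probe above 0.047 m), for 0.2 s.
At the end, for the whole second after the job is handed in: The probe is at least 47 of its 55 mm down, its tip within 18 mm of the beaker's middle seen from above, the beaker upright and at rest on the worktop, and all four vessels within 20 mm of where they stood (all of step 2 and angle between beaker_1's own z axis and vertical below 0.1 rad and height (world z) of beaker_1 below 0.006 m and linear speed of beaker_1 below 0.02 m/s and distance of each of beaker_1, mortar_1, white_jar_2, dropper_bottle_2 from where it was at the start of the episode below 0.02 m); the robot touches nothing.
It fails at once if the probe is lowered more than 15 mm anywhere but over the beaker (value of joint probe above 0.015 m and horizontal distance between probe_tip and beaker_1 above 0.022 m).
It fails at once if a vessel is lifted, carried or pushed more than 20 mm away, or tipped (distance of any of beaker_1, mortar_1, white_jar_2, dropper_bottle_2 from where it was at the start of the episode above 0.02 m or angle between any of beaker_1, mortar_1, white_jar_2, dropper_bottle_2's own z axis and vertical above 0.4 rad).
It fails at once if a vessel is lifted off the worktop (height (world z) of any of beaker_1, mortar_1, white_jar_2, dropper_bottle_2 above 0.012 m).
It fails at once if the arm or probe is gripped or forced (over 35 N between fingers and arm or probe) (contact force between the fingers and probe_stand above 35 N).
It also fails if it takes over 45 s, if anything falls off the work surface, if the arm or the gripper's body presses on something with over 40 N, if the wrist force passes 120 N, or if a joint passes its speed limit or range.

### The arm

A 6-joint arm with a two-finger parallel gripper is mounted at the origin on a cart in front of the work surface, level with it; the furniture and walls round the work are solid. World frame = base frame: x ahead of the robot, y to its left, z up, the work surface at z = 0. Lengths are in m, angles in rad, forces in N, time in s.
With the tool pointing down it reaches from about 0.425 to 0.95 m from the base axis. Payload 3.5 kg.
Tool frame: the origin (TCP) lies at the very end of the fingers, on their centre line; the grasp point (between the pads) lies 19 mm behind it; z points along the fingers, y is the line along which they close (so a half turn about z gives the same grasp; the last joint's range is limited). The gripper opens to 85 mm and grips with 20 to 120 N. Pads are 22 mm wide; open, the fingers measure 114 mm over their backs; the gripper's body (76 mm by 85 mm) begins 54 mm behind the grasp point. The pads swing forward as they close: fully open they stand 13 mm farther back than shut.
Start: joints at [-1.402, 0.286, 1.577, -0, 1.279, -0.15], TCP at [0.212, -0.641, 0.231] pointing down, gripper open.
Joint ranges: [-2.77, 2.77], [-0.9, 2.22], [0.21, 2.48], [-1.53, 4.67], [0.24, 2.81], [-2.84, 2.84]. Speed limits (rad/s): [2.79, 2.79, 3.14, 3.14, 3.14, 3.14].

### API

Orientations are given as a unit quaternion [x, y, z, w].
In Python, from plant import ctrl, viewer, job gives the robot as it stands (ctrl), with the cameras (viewer) and the job (job).
- The arm moves only by the tool hand_motion, called after "Request:" as a command line: name --argument value ..., lists and objects as JSON in quotes. Schema: {"type":"object","properties":{"motion":{"type":"array","items":{"type":"array","prefixItems":[{"type":"array","items":{"type":"number"},"minItems":3,"maxItems":3},{"type":"array","items":{"type":"number"},"minItems":3,"maxItems":3},{"type":"number"}],"minItems":3,"maxItems":3},"minItems":1,"maxItems":10},"squeeze":{"type":"number"},"only":{"type":"string"},"quiet":{"type":"boolean"},"lines":{"type":"string"}},"required":["motion"],"additionalProperties":false}. motion is a list of rows, 1 to 10 of them, each written [[dx, dy, dz], [rx, ry, rz], opening]: dx, dy, dz in normalised numbers (1 is 600 mm), then a rotation vector rx, ry, rz in normalised numbers (1 is 4 rad), then the opening from 0.0 (shut) to 1.0 (fully open); each row is the pose to reach, as a shift and turn from the pose commanded when the call began, along the tool's axes at that moment; what a row does not reach only later rows make up. A row lasts 1/8 s, in which the tool goes at most 0.0625 m and 0.188 rad, less where a joint would pass 70% of its speed; a pose out of reach is approached as far as the arm can. The fingers move at their own pace and stop on an object; squeeze is the grip in N (left out, the last holds). Time passes only in rows, so rows that do not move let the fingers close. The tool returns the time, the measured TCP pose, the force, the opening and the grip force at its end. only (a regular expression) keeps the lines of the reply that match it, lines (a string "A,B") keeps lines A to B, and quiet returns only ok. Shift and turn numbers lie between -1 and 1, and a call with a number outside is refused. Input that does not fit is refused with a message, and nothing moves.
- ctrl.get_state(): the state, without advancing time (a new reading comes with each control period).
- viewer.read_camera(name): name is "side" or "top" or "wrist"; returns a dict with "pixels" (480x640x3 uint8, red, green, blue), "camera_matrix" (3x3 intrinsics, pixels), "xyz" and "orientation" of the camera in the world. Camera axes: x right, y down, z forward; pixel columns grow to the right and rows downward; lengths in m; the calibration is good to about 2 mm. A picture is of the moment at which its call begins. There is no depth.
- job.sign_off(): hands the job in; it is judged then, once.
The state is a dict: "time": time; "qpos": joint angles; "dq": joint speeds; "joint_efforts": joint torques, N m; "eef_pos": TCP position; "tcp_rot": TCP orientation; "contact_force": force on the tool from outside, world axes, zero at the start; "wrist_torque": the same for the moment, N m; "opening": opening from 0.0 (shut) to 1.0 (fully open); "finger_force": force on a finger pad.
Only numpy, scipy, OpenCV 4.12 (cv2) and the standard library are available. Lean on these libraries where they do the work, as an engineer would, in place of code of your own. Each camera call takes 0.05 s, during which the arm holds its last target. There are 200 camera calls.

## Working session

There is one attempt and no reset: what is moved stays moved. The work goes in short steps, Python scripts to look and compute and a tool call to move; the robot and the scene stay as the last step left them, time stands still between calls to the robot, and variables do not carry over. Pictures are saved under pics/ and viewed, at most 10 in all, crops included, and the job is handed in when it is done.

```bash
ls; mkdir -p pics
```

Create h.py:
```python
import numpy as np, cv2
from scipy.spatial.transform import Rotation as R
from plant import ctrl, viewer, job
def shot(n,f=None):
    c=viewer.read_camera(n)
    if f: cv2.imwrite('pics/'+f,c['pixels'][:,:,::-1])
    return c
def ray(c,u,v):
    d=np.linalg.solve(np.array(c['camera_matrix']),[u,v,1.]); return np.array(c['xyz']),R.from_quat(c['orientation']).apply(d)
def plane(c,u,v,z):
    o,d=ray(c,u,v); return o+d*(z-o[2])/d[2]
def proj(c,p):
    q=R.from_quat(c['orientation']).inv().apply(np.array(p)-c['xyz']); k=np.array(c['camera_matrix'])@q; return k[:2]/k[2]
```

Run:
```python
from h import *
for n in('top','side'):
    c=shot(n,n+'1.png'); print(n,c['xyz'],c['orientation'],c['camera_matrix'])
print(ctrl.get_state())
```

```text
pics
plant.py
top [ 0.37021044 -0.00480955  1.1889008 ] [-0.70339068  0.70384882 -0.06243796  0.07707067] [[567.13667705   0.         312.27710504]
 [  0.         567.13667705 226.75991659]
 [  0.           0.           1.        ]]
side [0.12508636 0.76894358 0.62221146] [-0.24047029  0.81842283 -0.50473692  0.1326603 ] [[593.53123447   0.         312.49600722]
 [  0.         593.53123447 247.1758566 ]
 [  0.           0.           1.        ]]
{'time': 0.1, 'qpos': array([-1.40199473e+00,  2.87133746e-01,  1.57804428e+00,  1.12237421e-05,
        1.27860350e+00, -1.49988737e-01]), 'dq': array([-0.00046641, -0.00321129, -0.00347961, -0.00020779, -0.00141389,
        0.00069907]), 'joint_efforts': array([ 1.61151278e-03, -4.07290614e+01, -2.93699777e+01, -1.42914873e-04,
        3.39240200e-03, -4.00066455e-06]), 'eef_pos': array([ 0.21149315, -0.64037964,  0.23004031]), 'tcp_rot': array([ 9.87323130e-01,  1.58719371e-01, -4.92258820e-06, -1.09443873e-03]), 'contact_force': array([-0.09403816, -0.19296374,  0.03210191]), 'wrist_torque': array([-0.04672637,  0.03480195, -0.01392701]), 'finger_force': 0.0, 'opening': 0.9998966145076481}
```

View pics/top1.png

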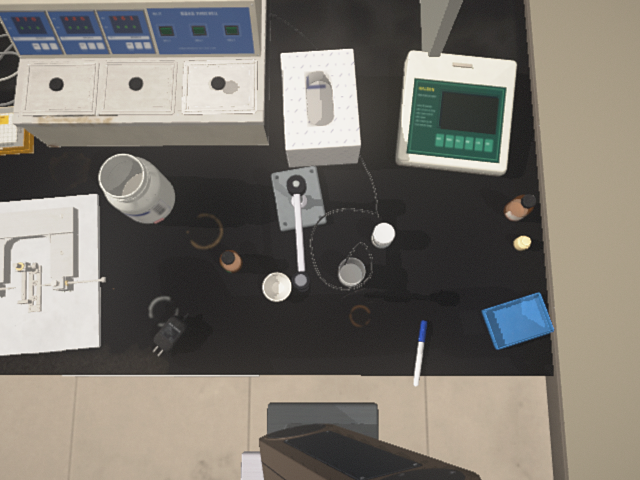

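View pics/side1.png

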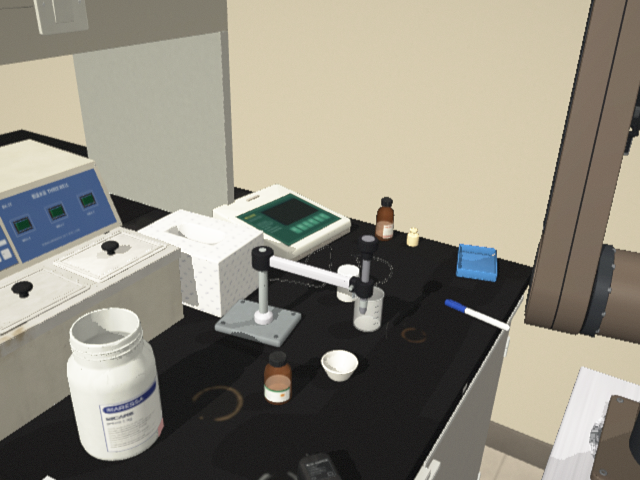

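The top view shows the hub at about (297,185), the cap near (301,281), the beaker at (352,271), the mortar at (277,287), the jar at (383,235) and the bottle at (231,261). The side view agrees: the beaker is to the robot's right of the arm. I'll enlarge both views to measure.

Run:
```python
import cv2,numpy as np
def enh(a): return np.clip((a/255.)**.5*255,0,255).astype('uint8')
a=cv2.imread('pics/top1.png')[160:310,215:415]; b=cv2.imread('pics/side1.png')[225:345,300:460]
cv2.imwrite('pics/tc.png',cv2.resize(enh(a),None,fx=4,fy=4,interpolation=cv2.INTER_CUBIC))
cv2.imwrite('pics/sc.png',cv2.resize(enh(b),None,fx=5,fy=5,interpolation=cv2.INTER_CUBIC))
```

```text
(no output)
```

View pics/tc.png

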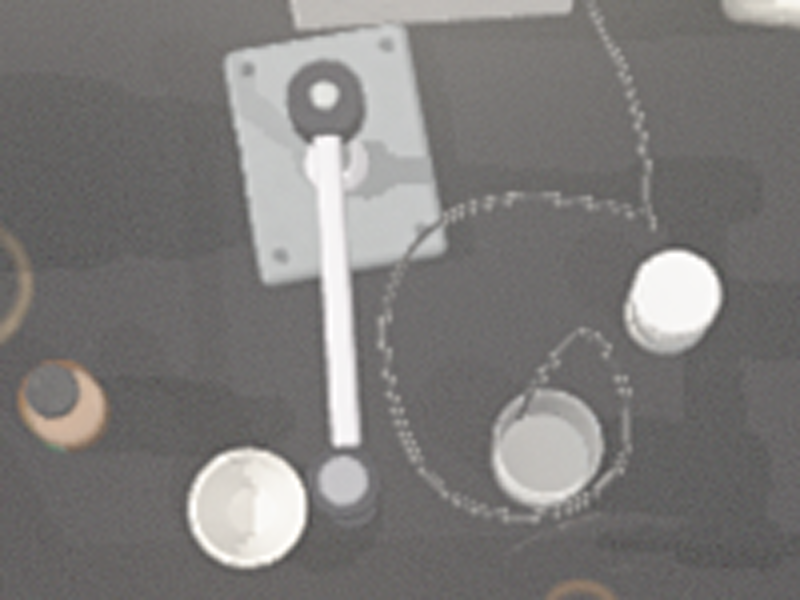

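View pics/sc.png

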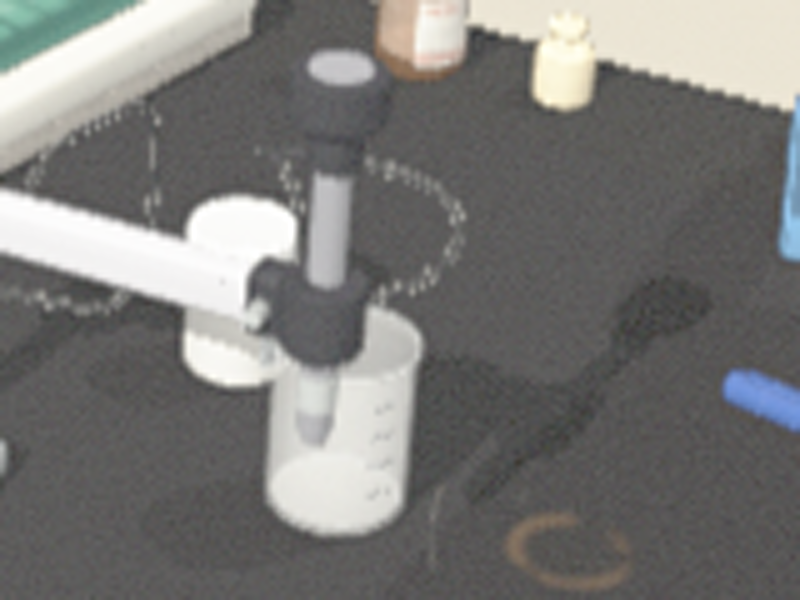

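The crops show, in crop pixels:
- **Top:** hub disc about (324,96), cap disc (343,481), beaker rim centre about (548,453).
- **Side:** cap disc (342,67), and the beaker floor ellipse centred about (337,494).

Now to turn these into positions.

Run:
```python
from h import *
t=shot('top');s=shot('side')
T=lambda x,y,z:plane(t,215+x/4-.375,160+y/4-.375,z)
S=lambda x,y,z:plane(s,300+x/5-.4,225+y/5-.4,z)
hub=T(324,96,.156);cap=T(343,481,.226);bk=T(548.5,453,.07)
print('hub',hub,'cap',cap,S(342,67,.226),'bk',bk,'bk side floor',S(337,494,.002))
print('bar near clamp',T(345,443,.149))
print('radius',np.linalg.norm((cap-hub)[:2]))
for nm,b in(('bk',bk),('bks',S(337,494,.002))):
    d=(b-hub)[:2]; print(nm,'r',np.hypot(*d),'ang',np.arctan2(-d[1],-d[0]))
d=(cap-hub)[:2];print('arm ang',np.arctan2(-d[1],-d[0]))
for nm,x,y,z in(('jar',676,293,.061),('mortar',248,508,.028),('bottle',50,390,.078)):print(nm,T(x,y,z))
```

```text
hub [0.66019872 0.04837679 0.156     ] cap [0.47097597 0.03547179 0.226     ] [0.47200623 0.03134196 0.226     ] bk [ 0.50108007 -0.05958042  0.07      ] bk side floor [ 0.50620902 -0.06497728  0.002     ]
bar near clamp [0.4965587  0.03786771 0.149     ]
radius 0.18966230050401736
bk r 0.19228495881681756 ang 0.5961296089334267
bks r 0.19121185162498008 ang 0.6345550827409157
arm ang 0.06809459116559825
jar [ 0.58310851 -0.12528979  0.061     ]
mortar [0.47789809 0.09233739 0.028     ]
bottle [0.53173963 0.18727007 0.078     ]
```

Add to h.py:
```python
def todo(*pts):
    s=ctrl.get_state(); r=R.from_quat(s['tcp_rot']); print('tcp',s['eef_pos'].round(4),'F',s['contact_force'].round(1),'t',round(s['time'],2))
    for p in pts: print(p, r.inv().apply(np.array(p)-s['eef_pos']).round(4))
```

```bash
python3 -c "
from h import *
todo((.45,-.4,.3),(.554,-.1,.3),(.554,.125,.3),(.554,.125,.126))"
```

```text
tcp [ 0.2115 -0.6406  0.2304] F [ 0.1  0.9 -0.2] t 0.2
(0.45, -0.4, 0.3) [ 0.3019 -0.1538 -0.0693]
(0.554, -0.1, 0.3) [ 0.4947 -0.4061 -0.0689]
(0.554, 0.125, 0.3) [ 0.5652 -0.6198 -0.0685]
(0.554, 0.125, 0.126) [ 0.5651 -0.6195  0.1055]
```

The rows are not in the units I measure in: shifts go in shares of 600 mm and turns go in shares of 4 rad. I convert before sending: 0.3 m is 0.5, 0.24 m is 0.4.

Request:
hand_motion --motion '[[[0.0667,-0.0333,-0.0667],[0,0,0],0],[[0.15,-0.075,-0.1167],[0,0,0],0],[[0.2333,-0.1167,-0.1167],[0,0,0],0],[[0.3167,-0.1583,-0.1167],[0,0,0],0],[[0.4,-0.2,-0.1167],[0,0,0],0],[[0.5,-0.25,-0.1167],[0,0,0],0],[[0.5,-0.25,-0.1167],[0,0,0],0],[[0.5,-0.25,-0.1167],[0,0,0],0]]' --squeeze 20

```text
time: 1.2
eef_pos: [0.4495, -0.4043, 0.3011]
tcp_rot: [0.987, 0.159, -0.0, 0.0]
contact_force: [-0.2, -0.7, 0.1]
opening: -0.001
finger_force: 0.0
```

```bash
python3 -c "
from h import *
todo((.554,-.1,.3),(.554,.125,.3))"
```

```text
tcp [ 0.4495 -0.4043  0.3011] F [-0.2 -0.7  0.1] t 1.2
(0.554, -0.1, 0.3) [ 0.1949 -0.256   0.001 ]
(0.554, 0.125, 0.3) [ 0.2656 -0.4696  0.001 ]
```

Scaled: -0.47 m is -0.7833, -0.41 m is -0.6833.

Request:
hand_motion --motion '[[[0.05,-0.0833,0],[0,0,0],0],[[0.1,-0.1667,0],[0,0,0],0],[[0.15,-0.25,0],[0,0,0],0],[[0.2,-0.3333,0],[0,0,0],0],[[0.25,-0.4167,0],[0,0,0],0],[[0.3,-0.5,0],[0,0,0],0],[[0.35,-0.5833,0],[0,0,0],0],[[0.4,-0.6833,0],[0,0,0],0],[[0.4433,-0.7833,0],[0,0,0],0],[[0.4433,-0.7833,0],[0,0,0],0]]'

```text
time: 2.45
eef_pos: [0.5549, 0.1268, 0.3011]
tcp_rot: [0.987, 0.16, -0.0, -0.0]
contact_force: [-0.4, -0.9, 0.2]
opening: 0.001
finger_force: 0.0
```

```bash
python3 -c "
from h import *
todo((.554,.125,.126))"
```

```text
tcp [0.5549 0.1268 0.3011] F [-0.4 -0.9  0.2] t 2.45
(0.554, 0.125, 0.126) [-0.0014  0.0015  0.1751]
```

Scaled: 0.175 m is 0.2917, 0.15 m is 0.25.

Request:
hand_motion --motion '[[[0,0,0.0833],[0,0,0],0],[[0,0,0.1667],[0,0,0],0],[[0,0,0.25],[0,0,0],0],[[0,0,0.2917],[0,0,0],0],[[0,0,0.2917],[0,0,0],0]]'

```text
time: 3.08
eef_pos: [0.5532, 0.1229, 0.1235]
tcp_rot: [0.988, 0.157, -0.003, -0.0]
contact_force: [0.1, 0.1, 0.9]
opening: 0.001
finger_force: 0.0
```

```bash
python3 -c "
from h import *
h=np.array([.6602,.0484]);P=[]
for a in (.0,.068,.15,.25,.35,.45,.55,.605):
    w=14.5e-3*np.cos(a-.319)+11e-3*abs(np.sin(a-.319))+.006
    # keep the touching corner at about r .105
    p=h-.105*np.array([np.cos(a),np.sin(a)])-w*np.array([np.sin(a),-np.cos(a)])
    P.append((*p.round(4),.126))
todo(*P);shot('side','side2.png')"
```

```text
tcp [0.5532 0.1229 0.1235] F [0.1 0.1 0.9] t 3.08
(np.float64(0.5552), np.float64(0.0716), 0.126) [-0.0141  0.0493 -0.0024]
(np.float64(0.5539), np.float64(0.064), 0.126) [-0.0177  0.0561 -0.0024]
(np.float64(0.5531), np.float64(0.0546), 0.126) [-0.0213  0.0648 -0.0024]
(np.float64(0.5532), np.float64(0.043), 0.126) [-0.0248  0.0759 -0.0024]
(np.float64(0.5544), np.float64(0.032), 0.126) [-0.0271  0.0867 -0.0024]
(np.float64(0.5562), np.float64(0.0224), 0.126) [-0.0284  0.0964 -0.0024]
(np.float64(0.5589), np.float64(0.0128), 0.126) [-0.0288  0.1064 -0.0024]
(np.float64(0.5607), np.float64(0.0076), 0.126) [-0.0287  0.1119 -0.0024]
```

View pics/side2.png

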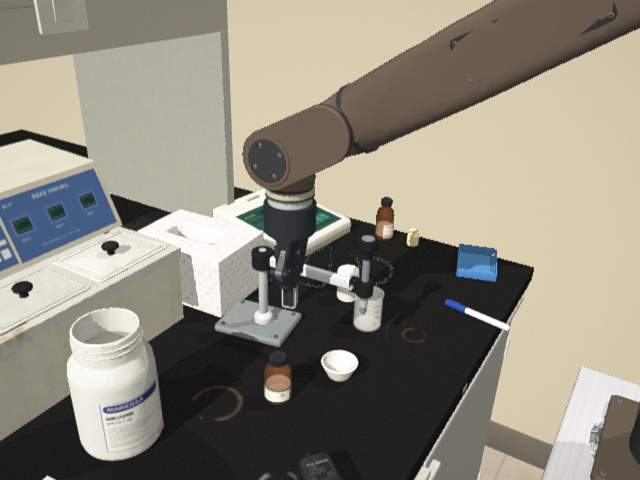

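The fingers hang beside the bar on its near (+y) side, with their tips around (290,303), clear of the vessels and the cap. I'll push most of the way, then check.

Scaled: 0.087 m is 0.145, 0.082 m is 0.1367.

Request:
hand_motion --motion '[[[-0.0083,0.0333,0],[0,0,0],0],[[-0.0167,0.0583,0],[0,0,0],0],[[-0.025,0.0833,0],[0,0,0],0],[[-0.03,0.095,0],[0,0,0],0],[[-0.0333,0.105,0],[0,0,0],0],[[-0.0367,0.115,0],[0,0,0],0],[[-0.04,0.125,0],[0,0,0],0],[[-0.0433,0.1367,0],[0,0,0],0],[[-0.045,0.145,0],[0,0,0],0]]'

```text
time: 4.25
eef_pos: [0.5564, 0.0339, 0.1263]
tcp_rot: [0.987, 0.159, -0.0, -0.0]
contact_force: [0.9, 2.1, 0.2]
opening: -0.005
finger_force: 1.1
```

```bash
python3 -c "
from h import *
todo((.5562,.0224,.126),(.5607,.0076,.126));shot('top','top2.png')
import cv2
a=cv2.imread('pics/top2.png')[160:310,215:415];a=((a/255.)**.5*255).astype('uint8')
cv2.imwrite('pics/tc2.png',cv2.resize(a,None,fx=4,fy=4,interpolation=cv2.INTER_CUBIC))"
```

```text
tcp [0.5564 0.0339 0.1263] F [0.9 2.1 0.2] t 4.25
(0.5562, 0.0224, 0.126) [-0.0037  0.0108  0.0003]
(0.5607, 0.0076, 0.126) [-0.0041  0.0263  0.0003]
```

View pics/tc2.png

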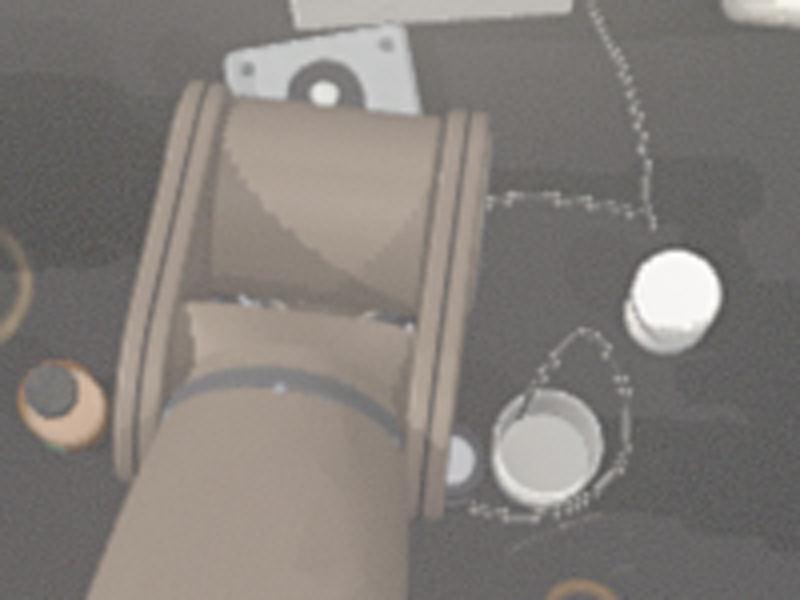

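The cap disc's centre is now near crop (447,460), just left of the beaker, which hasn't moved (548,453). The arm is moving as predicted, so I'll push the remaining ~26 mm.

Scaled: 0.024 m is 0.04, 0.02 m is 0.0333.

Request:
hand_motion --motion '[[[-0.0017,0.0083,0],[0,0,0],0],[[-0.005,0.0167,0],[0,0,0],0],[[-0.0067,0.025,0],[0,0,0],0],[[-0.0067,0.0333,0],[0,0,0],0],[[-0.0067,0.04,0],[0,0,0],0],[[-0.0067,0.04,0],[0,0,0],0]]'

```text
time: 5.05
eef_pos: [0.5601, 0.0094, 0.1263]
tcp_rot: [0.987, 0.159, -0.0, 0.001]
contact_force: [-0.7, 0.1, -0.5]
opening: -0.003
finger_force: 0.1
```

```bash
python3 -c "
from h import *
todo((.5607,.0076,.126));c=shot('top','top3.png');s=shot('side','side3.png')
b=(.5011,-.0596);q=proj(c,(*b,.226));print('cap should be crop',(q+.375-[215,160])*4)
a=cv2.imread('pics/top3.png')[235:310,315:415];a=((a/255.)**.5*255).astype('uint8')
b=cv2.imread('pics/side3.png')[225:345,300:460];b=((b/255.)**.5*255).astype('uint8')
a=cv2.resize(a,(400,300),interpolation=cv2.INTER_CUBIC);b=cv2.resize(b,(400,300),interpolation=cv2.INTER_CUBIC)
cv2.imwrite('pics/c3.png',np.hstack([a,b]))"
```

```text
tcp [0.5601 0.0094 0.1263] F [-0.7  0.1 -0.5] t 5.05
(0.5607, 0.0076, 0.126) [0.     0.0019 0.0003]
cap should be crop [565.92899762 410.34738976]
```

View pics/c3.png

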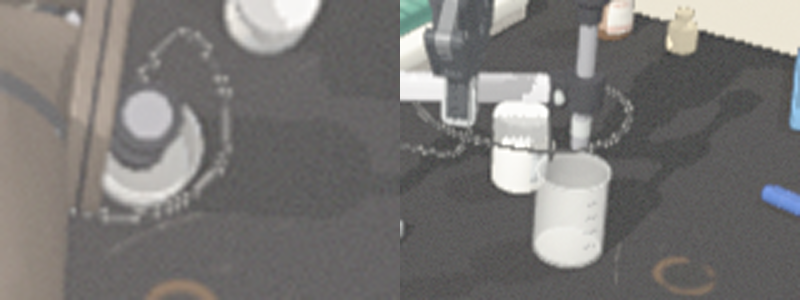

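The cap disc is at top crop (547,414), against a target of (566,410), so it is about 8 mm short. In the side view the tip is at about (580,149) over a rim centred at (576,171). I'll compare the two views.

```bash
python3 -c "
from h import *
c=shot('top');s=shot('side')
print('top cap-bk',plane(c,215+547/4-.375,160+414/4-.375,.226)[:2]-[.5011,-.0596])
S=lambda x,y,z:plane(s,300+(x-400)/2.5-.3,225+y/2.5-.3,z)
print('side tip',S(580,149,.092),'rim',S(576,171,.07))"
```

```text
top cap-bk [-0.00155907  0.0080907 ]
side tip [ 0.49943665 -0.05657236  0.092     ] rim [ 0.50340319 -0.06157574  0.07      ]
```

Both views say about 6–8 mm short at the probe, which is about 4 mm at the finger.

Scaled: 0.006 m is 0.01, 0.003 m is 0.005.

Request:
hand_motion --motion '[[[0,0.005,0],[0,0,0],0],[[0,0.01,0],[0,0,0],0],[[0,0.01,0],[0,0,0],0]]'

```text
time: 5.62
eef_pos: [0.562, 0.0042, 0.1263]
tcp_rot: [0.987, 0.159, -0.0, 0.0]
contact_force: [0.5, 2.1, -0.3]
opening: -0.002
finger_force: 0.6
```

```bash
python3 -c "
from h import *
todo()
c=shot('top','top4.png');s=shot('side','side4.png')
a=cv2.imread('pics/top4.png')[235:310,315:415];a=((a/255.)**.5*255).astype('uint8')
b=cv2.imread('pics/side4.png')[225:345,300:460];b=((b/255.)**.5*255).astype('uint8')
a=cv2.resize(a,(400,300),interpolation=cv2.INTER_CUBIC);b=cv2.resize(b,(400,300),interpolation=cv2.INTER_CUBIC)
cv2.imwrite('pics/c4.png',np.hstack([a,b]))"
```

```text
tcp [0.562  0.0042 0.1263] F [ 0.5  2.1 -0.3] t 5.62
```

View pics/c4.png

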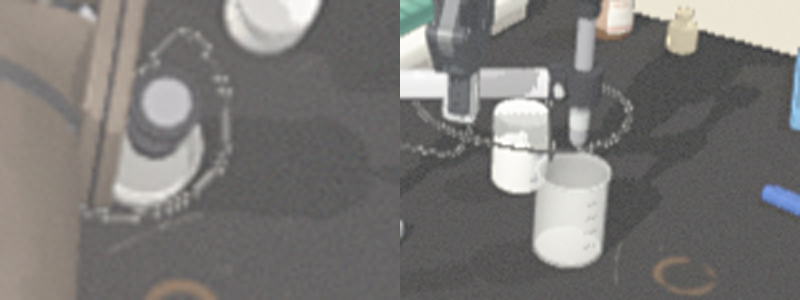

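The cap disc is now at top crop (567,401), within ~4 mm of target. In the side view the tip is at (579,144), over the rim. Next I back the finger off and work out the press moves.

Scaled: -0.15 m is -0.25, -0.12 m is -0.2.

Request:
hand_motion --motion '[[[0,-0.0333,0],[0,0,0],0],[[0,-0.0833,0],[0,0,0],0],[[0,-0.0833,-0.1],[0,0,0],0],[[0,-0.0833,-0.2],[0,0,0],0],[[0,-0.0833,-0.25],[0,0,0],0],[[0,-0.0833,-0.25],[0,0,0],0]]'

```text
time: 6.48
eef_pos: [0.5474, 0.0525, 0.28]
tcp_rot: [0.987, 0.159, 0.003, 0.001]
contact_force: [0.7, 0.1, -1.0]
opening: 0.001
finger_force: 0.0
```

```bash
python3 -c "
from h import *
c=shot('top');s=shot('side')
p=plane(c,215+567/4-.375,160+401/4-.375,.226);print('cap',p,'minus bk',p[:2]-[.5011,-.0596])
print('tip side',plane(s,300+179/2.5-.3,225+144/2.5-.3,.092), 'rim .5034 -.0616')
todo((p[0],p[1],.275),(p[0],p[1],.235))"
```

```text
cap [ 0.50512216 -0.06011233  0.226     ] minus bk [ 0.00402216 -0.00051233]
tip side [ 0.50316348 -0.06239451  0.092     ] rim .5034 -.0616
tcp [0.5455 0.0524 0.2752] F [ 0.   0.9 -0.1] t 6.58
(np.float64(0.50512215927991), np.float64(-0.060112325742128915), 0.275) [-0.0737  0.0941  0.0003]
(np.float64(0.50512215927991), np.float64(-0.060112325742128915), 0.235) [-0.0736  0.0941  0.0403]
```

Scaled: 0.094 m is 0.1567, -0.074 m is -0.1233.

Request:
hand_motion --motion '[[[-0.0583,0.075,0],[0,0,0],0],[[-0.1233,0.1567,0],[0,0,0],0],[[-0.1233,0.1567,0],[0,0,0],0],[[-0.1233,0.1567,0.0333],[0,0,0],0],[[-0.1233,0.1567,0.06],[0,0,0],0],[[-0.1233,0.1567,0.06],[0,0,0],0]]'

```text
time: 7.32
eef_pos: [0.5041, -0.0594, 0.2372]
tcp_rot: [0.987, 0.159, -0.003, -0.001]
contact_force: [0.6, 1.0, -0.6]
opening: -0.002
finger_force: 0.0
```

```bash
python3 -c "
from h import *
todo((.505,-.060,.226),(.505,-.060,.1715))"
```

```text
tcp [ 0.5041 -0.0594  0.2372] F [ 0.6  1.  -0.6] t 7.33
(0.505, -0.06, 0.226) [0.0007 0.0008 0.0112]
(0.505, -0.06, 0.1715) [0.001  0.001  0.0657]
```

Well centred. I'll press slowly, most of the way.

Scaled: 0.054 m is 0.09, 0.048 m is 0.08.

Request:
hand_motion --motion '[[[0,0,0.01],[0,0,0],0],[[0,0,0.02],[0,0,0],0],[[0,0,0.03],[0,0,0],0],[[0,0,0.04],[0,0,0],0],[[0,0,0.05],[0,0,0],0],[[0,0,0.06],[0,0,0],0],[[0,0,0.07],[0,0,0],0],[[0,0,0.08],[0,0,0],0],[[0,0,0.09],[0,0,0],0]]'

```text
time: 8.45
eef_pos: [0.5058, -0.0605, 0.186]
tcp_rot: [0.987, 0.159, 0.0, -0.0]
contact_force: [1.0, 1.5, 3.1]
opening: 0.005
finger_force: 1.4
```

```bash
python3 -c "
from h import *
todo((.505,-.060,.173))"
```

```text
tcp [ 0.5058 -0.0605  0.186 ] F [1.  1.5 3.1] t 8.45
(0.505, -0.06, 0.173) [-0.0006 -0.0008  0.013 ]
```

Scaled: 0.011 m is 0.0183, 0.009 m is 0.015.

Request:
hand_motion --motion '[[[0,0,0.005],[0,0,0],0],[[0,0,0.01],[0,0,0],0],[[0,0,0.015],[0,0,0],0],[[0,0,0.0183],[0,0,0],0],[[0,0,0.0183],[0,0,0],0],[[0,0,0.0183],[0,0,0],0]]'

```text
time: 9.2
eef_pos: [0.5051, -0.0608, 0.175]
tcp_rot: [0.987, 0.159, -0.001, 0.0]
contact_force: [0.5, 1.3, 0.7]
opening: 0.003
finger_force: 0.5
```

```bash
python3 -c "
from h import *
todo((.505,-.060,.171))"
```

```text
tcp [ 0.5051 -0.0608  0.175 ] F [0.5 1.3 0.7] t 9.2
(0.505, -0.06, 0.171) [ 0.0001 -0.0008  0.004 ]
```

A few more millimetres to the stop, in 1 mm steps.

Scaled: 0.003 m is 0.005, 0.002 m is 0.0033.

Request:
hand_motion --motion '[[[0,0,0.0017],[0,0,0],0],[[0,0,0.0033],[0,0,0],0],[[0,0,0.005],[0,0,0],0],[[0,0,0.005],[0,0,0],0]]'

```text
time: 9.7
eef_pos: [0.5052, -0.0607, 0.1721]
tcp_rot: [0.987, 0.159, -0.0, 0.0]
contact_force: [-0.8, -1.4, 1.9]
opening: 0.002
finger_force: 1.0
```

Request:
hand_motion --motion '[[[0,0,-0.0333],[0,0,0],0],[[0,0,-0.1],[0,0,0],0],[[0,0,-0.1667],[0,0,0],0],[[0,-0.1,-0.1667],[0,0,0],0],[[0,-0.2,-0.1667],[0,0,0],0],[[0,-0.3,-0.1667],[0,0,0],0],[[0,-0.3,-0.1667],[0,0,0],0],[[0,-0.3,-0.1667],[0,0,0],0]]'

```text
time: 10.7
eef_pos: [0.449, 0.1103, 0.2719]
tcp_rot: [0.987, 0.159, -0.0, 0.0]
contact_force: [0.1, 0.1, 0.2]
opening: -0.002
finger_force: 0.0
```

```bash
python3 -c "
from h import *
c=shot('top','top5.png');s=shot('side','side5.png')
a=cv2.imread('pics/top5.png')[210:310,250:390];a=((a/255.)**.5*255).astype('uint8')
b=cv2.imread('pics/side5.png')[225:345,300:460];b=((b/255.)**.5*255).astype('uint8')
a=cv2.resize(a,(420,300),interpolation=cv2.INTER_CUBIC);b=cv2.resize(b,(380,300),interpolation=cv2.INTER_CUBIC)
cv2.imwrite('pics/c5.png',np.hstack([a,b]))"
```

```text
(no output)
```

View pics/c5.png

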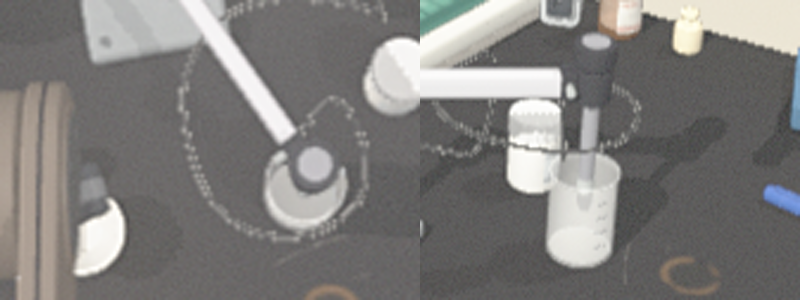

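The probe is down inside the beaker. The cap is at crop (316,165), the tip is visible inside the glass at side (585,200), and the beaker is upright and unmoved. One last offset check before I hand in.

```bash
python3 -c "
from h import *
c=shot('top');p=plane(c,250+316/3-.3,210+165/3-.3,.171);d=p[:2]-[.5011,-.0596];print(d)
if np.hypot(*d)<.012: print(job.sign_off())"
```

```text
[ 0.00295847 -0.00113295]
the job is handed in; nothing more can be done
None
```

The job is handed in: the probe is pressed down to about its stop (finger at 172 mm), with its tip measured about 3 mm from the beaker's middle; the beaker is upright and unmoved, and the robot is clear.

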